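# Tuck the coaster under the weighted arm

## Task

Clear the remote out of the way by laying it flat and lengthwise on the grey mat, then slide the loose coaster across the board, without lifting it, in under the weighted arm on top of the pile until it sits flat against both back posts with the arm resting on it. Leave everything else where it is.

Things in the scene. Friction and masses are not known exactly. Their poses are not given: they have to be found in the camera images.
- board: fixed wooden board 400 (its x) x 370 (its y) x 25 mm thick; origin at the centre of its underside, x axis from the side near the robot to the weighted arm. A well 101 mm in diameter, centred at x = +105 mm, y = 0, holds a pile of two white coasters whose top is 1 mm below the board's top, so that the loose coaster slides straight from the flat board on to the pile.
- seat (a point): centre of the well at the height of the board's top (z = 25 mm); axes as the board's. The loose coaster's centre belongs straight above it (5 mm up). Two steel back posts, 8 mm in diameter, 24 mm tall, stand 37.8 mm beyond it in x at y = +-35 mm and stop the coaster there. Open to the -x side; bystanders keep 75 mm away in y.
- presser (a joint): weighted steel arm, 22 mm wide, reaching in -x over the pile from a hinge (axis along y) 72 mm beyond the seat and 30 mm above the board. 0 = resting on the pile; grows as it rises, to 1.1 rad; falls back by itself; about 0.16 rad with a third coaster under it, when its front half stays under 55 mm above the board.
- presser_pad (a point): lowest point of the arm's round pad, which presses on the pile with about 2 N. From the pad a nose slopes up in -x to end 44 mm before the seat, its underside some 20 mm above the board: the 12 mm coaster pushed in +x against it wedges the arm up by itself, with some 5 to 8 N (polished, slippery steel).
- coaster_center (a point): centre of the loose white ceramic coaster, a plain disc 95 mm in diameter and 12 mm thick (180 g), lying flat on the board near its robot side (board x about -145 to -115 mm); z axis up when flat, yaw has no meaning. Too wide to grasp across: push it at its rim.
- pile_top_center (a point): centre of the upper coaster (same disc) of the pile in the well
- remote_center (a point): centre of the silver remote, 130 (its x) x 38 (its y) x 18 mm high, 120 g, lying flat on the board across the way, about half-way between loose coaster and arm; graspable across its 38 mm width
- mat_top (a point): centre of the top face of the thin grey fabric mat, 190 (its x) x 100 (its y) x 3 mm, fixed on the console to the left or right of the board
- paperweight: blue glass paperweight, dome 64 mm in diameter, 43 mm high, standing on the board to one side of the way; origin at centre of underside; leave alone
- dice_cup: dark wooden dice cup upside down, 60 mm in diameter, 75 mm high, on the board to the other side of the way; origin at centre of underside; leave alone
- clip: plastic spring clip 62 x 28 x 22 mm lying on the board beside the arm; origin at centre of underside; leave alone
- tealight: amber glass tealight 56 mm in diameter, 30 mm high on the board on the arm's other side; origin at centre of underside; leave alone
- dice_box: closed wooden dice box 104 x 79 x 46 mm on the console on the side of the board opposite to the mat; origin at centre of underside; leave alone

How it is judged:
By the outcome, as a careful person would: the job done as asked, in the order asked, and still so for the second after the job is handed in, with the robot touching nothing.
It also fails if it takes over 69 s, if anything falls off the work surface, if the arm or the gripper's body presses on something with over 40 N, if the wrist force passes 120 N, or if a joint passes its speed limit or range.

## Robot

A 6-joint arm with a two-finger parallel gripper is mounted at the origin on the work surface. World frame = base frame: x ahead of the robot, y to its left, z up, the work surface at z = 0. Lengths are in mm, angles in rad, forces in N, time in s.
With the tool pointing down it reaches from about 325 to 925 mm from the base axis. Payload 3.1 kg.
Tool frame: the origin (TCP) lies at the very end of the fingers, on their centre line; the grasp point (between the pads) lies 19 mm behind it (manip.tcp_to_grasp is the distance from the TCP to the grasp point, in mm); z points along the fingers, y is the line along which they close (so a half turn about z gives the same grasp; the last joint's range is limited). The gripper opens to 85 mm and grips with 20 to 120 N. Pads are 22 mm wide; open, the fingers measure 114 mm over their backs; the gripper's body (76 mm by 85 mm) begins 54 mm behind the grasp point. The pads swing forward as they close: fully open they stand 13 mm farther back than shut.
Start: joints at [1.166, 0.217, 1.613, -0, 1.311, -0.112], TCP at [180.377, 598.417, 231.3] pointing down, gripper open.
Joint ranges: [-2.75, 2.75], [-0.78, 2.1], [0.31, 2.55], [-1.13, 4.27], [0.13, 2.63], [-2.58, 2.58]. Speed limits (rad/s): [2.79, 2.79, 3.14, 3.14, 3.14, 3.14].

## Interface

Orientations are given as a 3x3 rotation matrix whose columns are the frame's x, y, z axes.
In Python, from station import readout, viewer, manip gives the robot as it stands.
- The arm moves only by the tool step_arm, never from a script. Its arguments are lists of equal length, an entry for each row: "slide": the shift along the world's x, y, z in mm, a list of three; "rotation": the turn, a rotation vector about the world's x, y, z in degrees, a list of three; "hand": the gripper command: -1 is fully open, 1 is shut, values between are in proportion. In form: {"slide": [[tx, ty, tz], ...], "rotation": [[ax, ay, az], ...], "hand": [hand, ...]}. A call has 1 to 8 rows; each row shifts and turns the commanded pose from where the row before left it; what a row does not reach is not made up. A row lasts 1/8 s, in which the tool goes at most 62.5 mm and 10.7 degrees, less where a joint would pass 70% of its speed; a pose out of reach is approached as far as the arm can. A call with a gripper value outside its range is refused whole. The fingers move at their own pace and stop on an object; "newtons" is the grip in N (left out, the last holds). Time passes only in rows, so rows that do not move let the fingers close. It gives the time, the measured TCP pose, the force, the opening and the grip force at its end, in the units of the state.
- readout.get_state(): the state, without advancing time (a new reading comes with each control period).
- viewer.capture(name): name is "scene" or "top" or "wrist"; returns a dict with "pixels" (400x640x3 uint8, red, green, blue), "fx", "fy", "cx", "cy" (pixels), "rvec" (rotation vector, rad) and "tvec" (3), from world to camera coordinates, as OpenCV has them; the wrist camera has in their place "hand_eye" (4x4, takes a point from camera to tool coordinates, whose origin is the TCP and whose axes are the flange's). Camera axes: x right, y down, z forward; pixel columns grow to the right and rows downward; lengths in mm; the calibration is good to about 2 mm. A picture is of the moment at which its call begins: read the wrist's pose just before it. There is no depth.
- manip.finish_job(): hands the job in; it is judged then, once.
The state is a dict: "t": time; "q": joint angles; "qvel": joint speeds; "joint_efforts": joint torques, N m; "tcp_pos": TCP position; "orientation": TCP orientation; "ft_force": force on the tool from outside, world axes, zero at the start; "torque": the same for the moment, N m; "gripper_width": opening from 0.0 (shut) to 1.0 (fully open); "gripper_force": force on a finger pad.
Only numpy, scipy, OpenCV 4.12 (cv2) and the standard library are available. Lean on these libraries where they do the work, as an engineer would, in place of code of your own. Each camera call takes 0.05 s, during which the arm holds its last target. There are 200 camera calls.

## Working session

There is one attempt and no reset: what is moved stays moved. The work goes in short steps, Python scripts to look and compute and a tool call to move; the robot and the scene stay as the last step left them, time stands still between calls to the robot, and variables do not carry over. Pictures are saved under pics/ and viewed, at most 10 in all, crops included, and the job is handed in when it is done.

Besides the shell and the picture viewer there is one more tool, called after "Request:" in YAML: its name, and indented under it one key for each argument. step_arm: Moves the arm, as the interface text tells. Its arguments: {"type":"object","properties":{"slide":{"type":"array","items":{"type":"array","items":{"type":"number"}}},"rotation":{"type":"array","items":{"type":"array","items":{"type":"number"}}},"hand":{"type":"array","items":{"type":"number"}},"newtons":{"type":"number"}},"required":["slide","rotation","hand"]}

```bash
ls; mkdir -p pics
cat > h.py <<'E'
import cv2, numpy as np
from station import readout, viewer, manip
def cap(n, f=None):
    s=readout.get_state(); c=viewer.capture(n)
    if f: cv2.imwrite(f, c["pixels"][:,:,::-1])
    if "rvec" in c:
        R=cv2.Rodrigues(np.array(c["rvec"],float))[0]; t=np.array(c["tvec"],float).ravel()
        c["R"]=R.T; c["o"]=-R.T@t
    else:
        H=np.array(c["hand_eye"]); T=np.eye(4); T[:3,:3]=s["orientation"]; T[:3,3]=s["tcp_pos"]
        M=T@H; c["R"]=M[:3,:3]; c["o"]=M[:3,3]
    return c
def ray(c,uv,z):
    uv=np.atleast_2d(uv).astype(float)
    d=np.c_[(uv[:,0]-c["cx"])/c["fx"],(uv[:,1]-c["cy"])/c["fy"],np.ones(len(uv))]@c["R"].T
    return c["o"]+d*((z-c["o"][2])/d[:,2])[:,None]
E
python3 - <<'E'
from h import *
a=cap("top","pics/top.png");b=cap("scene","pics/scene.png")
for c in(a,b):print(c["o"],c["R"][:,2],c["fx"])
E
```

```text
pics
[526.14752074  15.22506068 963.41039447] [ 0.09517851 -0.00753523 -0.9954317 ] 404.0588164047752
[1067.35763152 -175.57809463  788.08847862] [-0.53150329  0.21674912 -0.81885534] 396.34490863605794
```

View pics/top.png

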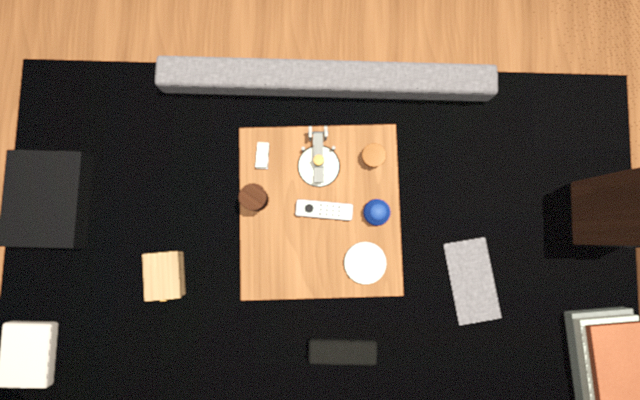

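View pics/scene.png

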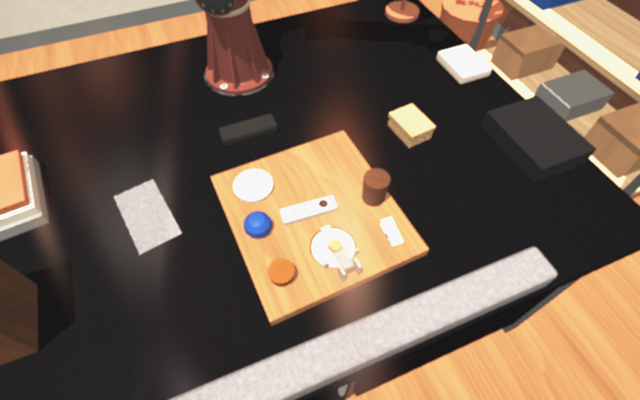

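The top view shows the board at (240–402, 125–300), the coaster at (365,263), the remote at (325,210), the paperweight at (377,212), the cup at (252,198), the pile and arm at (319,165), and the mat at (472,281) on the right (-y). The scene view agrees.

```bash
cat > m.py <<'E'
from h import *
c=cap("top"); im=c["pixels"]; hsv=cv2.cvtColor(im,cv2.COLOR_RGB2HSV)
H,S,V=[hsv[:,:,i].astype(int) for i in range(3)]
def blob(mask,x0,x1,y0,y1):
    m=np.zeros(mask.shape,np.uint8); m[y0:y1,x0:x1]=mask[y0:y1,x0:x1]*255
    cs=cv2.findContours(m,cv2.RETR_EXTERNAL,cv2.CHAIN_APPROX_NONE)[0]
    return max(cs,key=cv2.contourArea)
def rect(n,k,z):
    p=ray(c,k[:,0,:],z)[:,:2].astype(np.float32); r=cv2.minAreaRect(p); print(n,np.round(r[0],1),np.round(r[1],1),round(r[2],1)); return r
k=blob(V>60,225,415,110,312); rect("board",k,25)
p=ray(c,cv2.approxPolyDP(cv2.convexHull(k),6,True)[:,0],25); print(p.round(0))
white=(S<60)&(V>140)
rect("coaster",blob(white,335,395,235,290),36)
rect("remote",blob(white,290,358,195,226),42)
rect("mat",blob(V>60,430,510,225,335),3)
rect("paperw",blob((H>100)&(H<130)&(S>120),355,400,190,235),40)
rect("pile",blob(white,293,345,143,190),25)
rect("cup",blob(V<110,235,275,180,220),60)
E
python3 m.py
```

```text
board [591.5   8.7] [406.8 377.9] 2.9
[[ 803. -166.   25.]
 [ 401. -189.   25.]
 [ 379.  182.   25.]
 [ 781.  206.   25.]]
coaster [472.2 -97.7] [94.5 95.7] 1.3
remote [591.1  -1.2] [130.9  39.8] 86.2
mat [ 436.1 -353.8] [195.7 106.1] 10.9
paperw [ 588.6 -121. ] [55.1 55.3] 1.4
pile [698.3  13.4] [102.5  96.5] 1.5
cup [607.8 194.2] [88.  9.] 2.5
```

Run:
```python
from h import *
s=readout.get_state();print(np.round(s["orientation"],3),s["t"],s["gripper_width"],s["ft_force"],manip.tcp_to_grasp)
```

```text
[[-0.957  0.289 -0.001]
 [ 0.289  0.957 -0.002]
 [ 0.    -0.002 -1.   ]] 0.15 1.0018104892841886 [-0.53395501 -0.60227257  0.42241351] 18.700000000000003
```

Request:
step_arm:
  slide:
    - [34,-50,0]
    - [34,-50,0]
    - [34,-50,0]
    - [34,-50,0]
    - [34,-50,0]
    - [34,-50,0]
    - [34,-50,0]
    - [34,-50,0]
  rotation:
    - [0,0,-9.6]
    - [0,0,-9.6]
    - [0,0,-9.6]
    - [0,0,-9.6]
    - [0,0,-9.6]
    - [0,0,-9.6]
    - [0,0,-9.6]
    - [0,0,-9.6]
  hand: [-0.4,-0.4,-0.4,-0.4,-0.4,-0.4,-0.4,-0.4]
  newtons: 40

```text
t: 1.15
tcp_pos: [453.0, 196.6, 231.2]
orientation: [[0.068, 0.998, 0.0], [0.998, -0.068, 0.0], [0.0, 0.0, -1.0]]
ft_force: [0.4, 0.1, -0.5]
gripper_width: 0.702
gripper_force: 0.0
```

Request:
step_arm:
  slide:
    - [34,-50,0]
    - [34,-50,0]
    - [34,-50,0]
    - [34,-50,0]
    - [0,0,0]
    - [0,0,0]
  rotation:
    - [0,0,0]
    - [0,0,0]
    - [0,0,0]
    - [0,0,0]
    - [0,0,0]
    - [0,0,0]
  hand: [-0.4,-0.4,-0.4,-0.4,-0.4,-0.4]

```text
t: 1.9
tcp_pos: [587.7, -1.4, 230.6]
orientation: [[0.063, 0.998, -0.002], [0.998, -0.063, 0.001], [0.001, -0.002, -1.0]]
ft_force: [-0.2, 1.2, 0.2]
gripper_width: 0.701
gripper_force: 0.0
```

Run:
```python
from h import *
c=cap("wrist","pics/w1.png");print(c["o"],c["R"])
```

```text
[592.1563776   77.87084121 373.8540321 ] [[ 0.99795704 -0.0601619  -0.02150111]
 [-0.06386587 -0.94838547 -0.31062219]
 [-0.00170372  0.31136078 -0.95029025]]
```

View pics/w1.png

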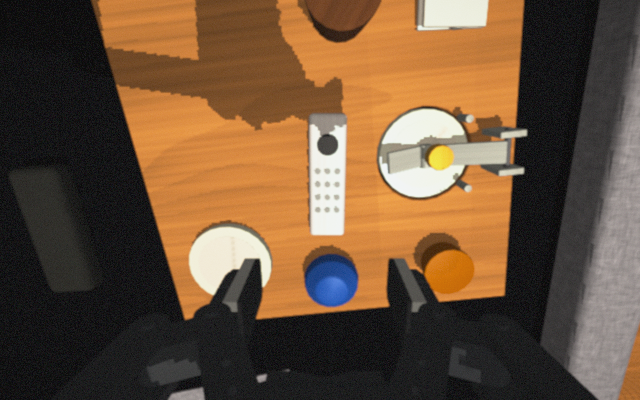

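The wrist view shows the remote centred at (327,175), the post tops at about (468,118) and (465,188), the coaster at (230,260), and the paperweight at (331,281).

Run:
```python
from h import *
c=cap("wrist");im=c["pixels"];hsv=cv2.cvtColor(im,cv2.COLOR_RGB2HSV);S=hsv[:,:,1];V=hsv[:,:,2]
def r(n,m,b,z):
    x0,x1,y0,y1=b;k=np.zeros(m.shape,np.uint8);k[y0:y1,x0:x1]=m[y0:y1,x0:x1]*255
    q=max(cv2.findContours(k,0,1)[0],key=cv2.contourArea)
    a=cv2.minAreaRect(ray(c,q[:,0],z)[:,:2].astype(np.float32));print(n,np.round(a[0],1),np.round(a[1],1),round(a[2],1))
w=(S<70)&(V>100)
r("remote",w,(295,360,100,245),43)
r("coaster",w,(180,285,215,270),37)
r("pile",w,(370,450,95,210),24)
print(ray(c,[[470,119],[467,188]],49).round(1))
print(ray(c,[[505,295],[521,70]],25).round(1), ray(c,[[331,281]],45).round(1))
```

```text
remote [ 5.893e+02 -2.000e-01] [128.5  37.6] 86.1
coaster [473.  -75.3] [54.9 94.6] 86.5
pile [683.2  13.5] [76.3 96. ] 3.2
[[730.4  50.9  49. ]
 [732.6 -18.2  49. ]]
[[ 799.9 -165.9   25. ]
 [ 787.5   93.    25. ]] [[ 586.7 -120.9   45. ]]
```

Request:
step_arm:
  slide:
    - [2,1,-40]
    - [0,0,-50]
    - [0,0,-50]
    - [0,0,-30]
    - [0,0,-20]
    - [0,0,-8]
    - [0,0,0]
  rotation:
    - [0,0,0]
    - [0,0,0]
    - [0,0,0]
    - [0,0,0]
    - [0,0,0]
    - [0,0,0]
    - [0,0,0]
  hand: [-0.4,-0.4,-0.4,-0.4,-0.4,-0.4,-0.4]

```text
t: 2.88
tcp_pos: [590.8, -0.3, 33.8]
orientation: [[0.062, 0.998, 0.001], [0.998, -0.062, -0.0], [-0.0, 0.001, -1.0]]
ft_force: [-0.6, -0.9, 0.1]
gripper_width: 0.703
gripper_force: 0.0
```

Request:
step_arm:
  slide:
    - [0,0,-3]
    - [0,0,0]
    - [0,0,0]
    - [0,0,0]
    - [0,0,0]
  rotation:
    - [0,0,0]
    - [0,0,0]
    - [0,0,0]
    - [0,0,0]
    - [0,0,0]
  hand: [-0.4,1,1,1,1]
  newtons: 40

```text
t: 3.5
tcp_pos: [591.4, -0.8, 31.4]
orientation: [[0.062, 0.998, 0.002], [0.998, -0.062, -0.0], [-0.0, 0.002, -1.0]]
ft_force: [0.3, 0.2, 6.1]
gripper_width: 0.434
gripper_force: 42.2
```

Request:
step_arm:
  slide:
    - [0,0,20]
    - [0,0,30]
    - [0,0,40]
    - [0,0,0]
  rotation:
    - [0,0,0]
    - [0,0,0]
    - [0,0,0]
    - [0,0,0]
  hand: [1,1,1,1]

```text
t: 4.0
tcp_pos: [593.6, -0.9, 124.9]
orientation: [[0.062, 0.998, 0.009], [0.998, -0.062, -0.001], [-0.0, 0.009, -1.0]]
ft_force: [0.5, -0.4, -1.2]
gripper_width: 0.433
gripper_force: 41.5
```

Run:
```python
from h import *
c=cap("wrist","pics/w2.png");print(readout.get_state()["gripper_width"])
```

```text
0.4320672370217569
```

View pics/w2.png

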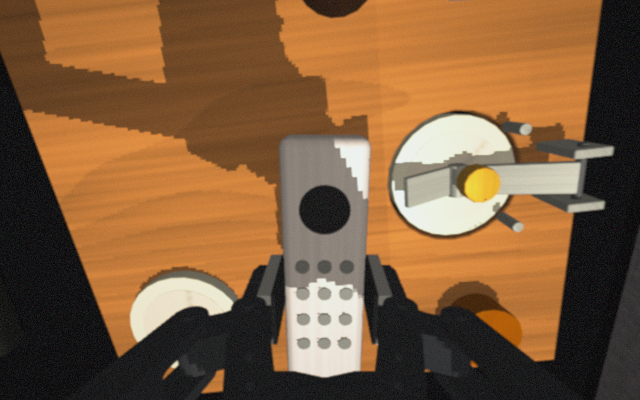

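The remote is held level between the pads, at about (325,255) in the image. Carrying it to the mat.

Request:
step_arm:
  slide:
    - [-20,-44,0]
    - [-20,-44,0]
    - [-20,-44,0]
    - [-20,-44,0]
    - [-20,-44,0]
    - [-20,-44,0]
    - [-20,-44,0]
    - [-17,-45,0]
  rotation:
    - [0,0,-9.4]
    - [0,0,-9.4]
    - [0,0,-9.4]
    - [0,0,-9.4]
    - [0,0,-9.4]
    - [0,0,-9.4]
    - [0,0,-9.4]
    - [0,0,-9.4]
  hand: [1,1,1,1,1,1,1,1]

```text
t: 5.05
tcp_pos: [431.0, -353.4, 117.9]
orientation: [[0.982, 0.189, -0.003], [0.189, -0.982, 0.003], [-0.002, -0.004, -1.0]]
ft_force: [-0.1, -0.5, -1.5]
gripper_width: 0.431
gripper_force: 41.4
```

Request:
step_arm:
  slide:
    - [0,0,0]
    - [0,0,0]
  rotation:
    - [0,0,0]
    - [0,0,0]
  hand: [1,1]

```text
t: 5.3
tcp_pos: [432.2, -352.2, 118.4]
orientation: [[0.981, 0.195, -0.002], [0.195, -0.981, 0.003], [-0.002, -0.004, -1.0]]
ft_force: [0.9, 0.2, -2.3]
gripper_width: 0.43
gripper_force: 41.4
```

Run:
```python
from h import *
c=cap("wrist","pics/w3.png")
c=cap("top");im=c["pixels"];V=im.max(2);k=np.zeros(V.shape,np.uint8);k[225:335,430:510]=(V[225:335,430:510]>60)*255
```

```text
(no output)
```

View pics/w3.png

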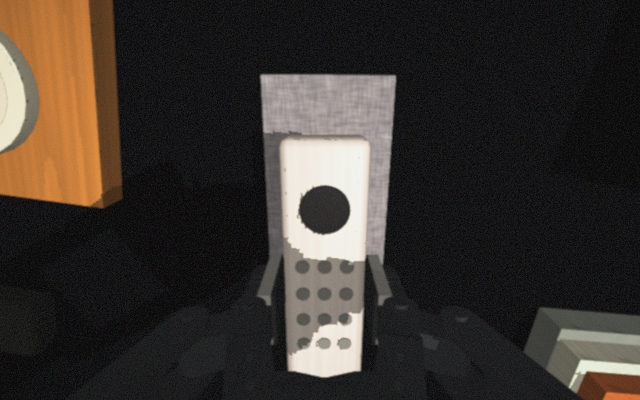

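The remote is aligned over the mat, whose far edge runs from (261,75) to (395,75).

Request:
step_arm:
  slide:
    - [3,-1,-30]
    - [0,0,-40]
    - [0,0,-20]
    - [0,0,-10]
    - [0,0,-5]
    - [0,0,-2]
    - [0,0,0]
  rotation:
    - [0,0,0]
    - [0,0,0]
    - [0,0,0]
    - [0,0,0]
    - [0,0,0]
    - [0,0,0]
    - [0,0,0]
  hand: [1,1,1,1,1,1,1]

```text
t: 6.28
tcp_pos: [437.0, -355.2, 14.2]
orientation: [[0.981, 0.195, 0.001], [0.195, -0.981, -0.001], [0.001, 0.001, -1.0]]
ft_force: [0.1, 0.8, -1.3]
gripper_width: 0.43
gripper_force: 41.4
```

Request:
step_arm:
  slide:
    - [0,0,-2]
    - [0,0,-2]
    - [0,0,0]
  rotation:
    - [0,0,0]
    - [0,0,0]
    - [0,0,0]
  hand: [1,1,1]

```text
t: 6.65
tcp_pos: [436.6, -354.8, 9.5]
orientation: [[0.981, 0.195, 0.0], [0.195, -0.981, -0.0], [0.0, 0.001, -1.0]]
ft_force: [0.4, 0.0, -0.9]
gripper_width: 0.428
gripper_force: 41.5
```

Request:
step_arm:
  slide:
    - [0,0,-1]
    - [0,0,0]
    - [0,0,0]
    - [0,0,0]
    - [0,0,0]
  rotation:
    - [0,0,0]
    - [0,0,0]
    - [0,0,0]
    - [0,0,0]
    - [0,0,0]
  hand: [1,1,0,-0.3,-0.4]

```text
t: 7.28
tcp_pos: [436.3, -354.5, 8.1]
orientation: [[0.981, 0.195, -0.0], [0.195, -0.981, 0.0], [-0.0, -0.0, -1.0]]
ft_force: [-0.0, 0.4, -1.1]
gripper_width: 0.697
gripper_force: 0.0
```

Request:
step_arm:
  slide:
    - [0,0,20]
    - [0,0,40]
    - [0,0,50]
    - [-5,50,0]
    - [-5,50,0]
    - [-5,50,0]
    - [0,0,0]
  rotation:
    - [0,0,0]
    - [0,0,0]
    - [0,0,0]
    - [0,0,10]
    - [0,0,10]
    - [0,0,10]
    - [0,0,10]
  hand: [-0.4,-0.4,-0.4,-0.4,-0.4,-0.4,-0.3]

```text
t: 8.15
tcp_pos: [420.5, -201.3, 119.0]
orientation: [[0.619, 0.785, -0.0], [0.785, -0.619, 0.001], [0.001, -0.001, -1.0]]
ft_force: [0.3, -0.4, -0.7]
gripper_width: 0.648
gripper_force: 0.0
```

```bash
cat > n.py <<'E'
from h import *
import sys
c=cap("top",sys.argv[1]); hsv=cv2.cvtColor(c["pixels"],cv2.COLOR_RGB2HSV);S=hsv[:,:,1].astype(int);V=hsv[:,:,2].astype(int)
w=(S<60)&(V>170)
for z,(x0,x1,y0,y1) in((21,(430,510,225,335)),(36.5,(290,400,190,300))):
    k=np.zeros(V.shape,np.uint8);k[y0:y1,x0:x1]=w[y0:y1,x0:x1]*255
    q=max(cv2.findContours(k,0,1)[0],key=cv2.contourArea)
    a=cv2.minAreaRect(ray(c,q[:,0],z)[:,:2].astype(np.float32));print(np.round(a[0],1),np.round(a[1],1),round(a[2],1))
E
python3 n.py pics/t2.png
```

```text
[ 459.9 -342.4] [138.5  98.5] 10.7
[472.2 -97.7] [94.5 95.7] 1.3
```

View pics/t2.png

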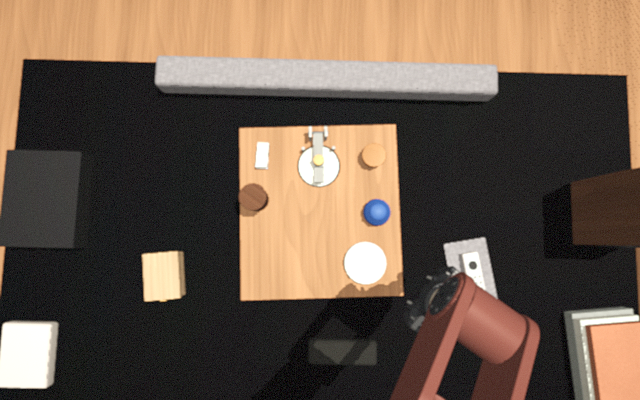

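The remote lies on the mat, lengthwise, with its visible end at (473,265). The coaster is unmoved at (365,263).

Request:
step_arm:
  slide:
    - [14,10,-10]
    - [14,10,-10]
    - [14,10,-10]
    - [14,8,-20]
    - [0,0,-20]
    - [0,0,-10]
    - [0,0,-7]
    - [0,0,0]
  rotation:
    - [0,0,10]
    - [0,0,10]
    - [0,0,10]
    - [0,0,10]
    - [0,0,2]
    - [0,0,0]
    - [0,0,0]
    - [0,0,0]
  hand: [-0.3,-0.3,-0.3,-0.3,-0.3,-0.3,-0.3,-0.3]

```text
t: 9.2
tcp_pos: [477.3, -166.8, 31.4]
orientation: [[-0.055, 0.998, -0.0], [0.998, 0.055, 0.0], [0.0, -0.0, -1.0]]
ft_force: [0.2, -0.2, -0.5]
gripper_width: 0.651
gripper_force: 0.0
```

Request:
step_arm:
  slide:
    - [0,0,-2]
    - [0,0,-2]
    - [0,0,0]
  rotation:
    - [0,0,0]
    - [0,0,0]
    - [0,0,0]
  hand: [-0.3,-0.3,-0.3]

```text
t: 9.57
tcp_pos: [477.4, -166.6, 27.4]
orientation: [[-0.056, 0.998, 0.0], [0.998, 0.056, -0.0], [-0.0, 0.0, -1.0]]
ft_force: [-0.5, 0.7, 0.4]
gripper_width: 0.65
gripper_force: 0.0
```

Request:
step_arm:
  slide:
    - [0,0,-2]
    - [0,0,0]
  rotation:
    - [0,0,0]
    - [0,0,0]
  hand: [-0.3,-0.3]

```text
t: 9.82
tcp_pos: [477.2, -166.5, 25.2]
orientation: [[-0.056, 0.998, -0.0], [0.998, 0.056, 0.0], [0.0, -0.0, -1.0]]
ft_force: [-0.1, -0.6, -1.0]
gripper_width: 0.649
gripper_force: 0.0
```

Run:
```python
from h import *
cap("wrist","pics/w4.png")
```

```text
(no output)
```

View pics/w4.png

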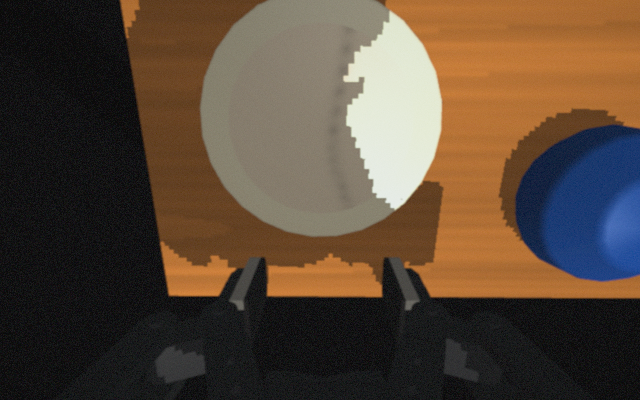

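Both fingers stand behind the coaster, which is centred near (321,115); the paperweight at (610,200) is clear of the path. Pushing toward the centreline.

Request:
step_arm:
  slide:
    - [-0.5,8,0]
    - [-0.5,10,0]
    - [-1,12,0]
    - [-1,16,0]
    - [-1,16,0]
    - [-1,16,0]
    - [-1,14,0]
    - [0,10,0]
  rotation:
    - [0,0,0]
    - [0,0,0]
    - [0,0,0]
    - [0,0,0]
    - [0,0,0]
    - [0,0,0]
    - [0,0,0]
    - [0,0,0]
  hand: [-0.3,-0.3,-0.3,-0.3,-0.3,-0.3,-0.3,-0.3]

```text
t: 10.88
tcp_pos: [471.2, -63.6, 25.3]
orientation: [[-0.057, 0.998, -0.0], [0.998, 0.057, -0.0], [-0.0, -0.0, -1.0]]
ft_force: [-0.9, -1.8, -0.2]
gripper_width: 0.65
gripper_force: 0.6
```

Request:
step_arm:
  slide:
    - [0,8,0]
    - [0,5,0]
    - [0,3,0]
    - [0,0,0]
  rotation:
    - [0,0,0]
    - [0,0,0]
    - [0,0,0]
    - [0,0,0]
  hand: [-0.3,-0.3,-0.3,-0.3]

```text
t: 11.38
tcp_pos: [471.4, -48.4, 25.3]
orientation: [[-0.056, 0.998, -0.0], [0.998, 0.056, 0.0], [0.0, -0.0, -1.0]]
ft_force: [0.3, 0.1, 0.2]
gripper_width: 0.649
gripper_force: 0.1
```

```bash
cat > w.py <<'E'
from h import *
c=cap("wrist");hsv=cv2.cvtColor(c["pixels"],cv2.COLOR_RGB2HSV)
m=((hsv[:,:,1]<80)&(hsv[:,:,2]>75)).astype(np.uint8)*255; m[258:]=0
q=max(cv2.findContours(m,0,1)[0],key=cv2.contourArea)
p=ray(c,q[:,0],37)[:,:2]; x,y,w,h=cv2.boundingRect(q); print("px",x,y,w,h)
A=np.c_[2*p,np.ones(len(p))]; ok=(q[:,0,1]>2)&(q[:,0,1]<256)
for _ in range(5):
    s=np.linalg.lstsq(A[ok],(p[ok]**2).sum(1),rcond=None)[0]; r=np.sqrt(s[2]+s[0]**2+s[1]**2)
    e=abs(np.hypot(*(p-s[:2]).T)-r); ok=(e<max(2,np.median(e[ok])*2))&(q[:,0,1]>2)&(q[:,0,1]<256)
d=s[:2]-[591.5,8.7];a=np.radians(3.2)
print("centre",s[:2].round(1),"r",r.round(1),"board",round(d@[np.cos(a),np.sin(a)],1),round(d@[-np.sin(a),np.cos(a)],1))
E
python3 w.py
```

```text
px 210 51 230 207
centre [4.677e+02 4.000e-01] r 46.9 board -124.0 -1.4
```

Request:
step_arm:
  slide:
    - [1,-20,0]
    - [0,0,40]
    - [0,0,25]
    - [-18,12,0]
    - [-18,12,0]
    - [-18,14,0]
    - [-16,28,0]
    - [0,0,0]
  rotation:
    - [0,0,0]
    - [0,0,10]
    - [0,0,10]
    - [0,0,10]
    - [0,0,10]
    - [0,0,10]
    - [0,0,10]
    - [0,0,10]
  hand: [-0.3,-0.3,-0.3,-0.3,-0.3,-0.3,-0.3,-0.3]

```text
t: 12.42
tcp_pos: [400.4, -1.1, 89.6]
orientation: [[-0.959, 0.282, -0.002], [0.282, 0.959, 0.001], [0.002, 0.001, -1.0]]
ft_force: [0.7, -0.7, 0.6]
gripper_width: 0.653
gripper_force: 0.0
```

Request:
step_arm:
  slide:
    - [0,0,0]
    - [0,0,0]
    - [0,0,0]
  rotation:
    - [0,0,10]
    - [0,0,10]
    - [0,0,0]
  hand: [-0.3,-0.3,-0.3]

```text
t: 12.8
tcp_pos: [402.2, -2.5, 90.2]
orientation: [[-0.999, -0.054, -0.0], [-0.054, 0.999, 0.0], [0.0, 0.0, -1.0]]
ft_force: [0.8, 0.1, -1.0]
gripper_width: 0.649
gripper_force: 0.0
```

Request:
step_arm:
  slide:
    - [0,0.5,-30]
    - [0,0,-25]
    - [0,0,-10]
    - [0,0,0]
    - [8,0.5,0]
    - [10,0.5,0]
    - [14,1,0]
    - [18,1,0]
  rotation:
    - [0,0,0]
    - [0,0,0]
    - [0,0,0]
    - [0,0,0]
    - [0,0,0]
    - [0,0,0]
    - [0,0,0]
    - [0,0,0]
  hand: [-0.3,-0.3,-0.3,-0.3,-0.3,-0.3,-0.3,-0.3]

```text
t: 13.8
tcp_pos: [452.1, 1.1, 25.4]
orientation: [[-0.998, -0.056, -0.003], [-0.056, 0.998, 0.0], [0.003, 0.0, -1.0]]
ft_force: [-5.1, 0.5, 4.1]
gripper_width: 0.651
gripper_force: 2.6
```

Request:
step_arm:
  slide:
    - [18,1,0]
    - [18,1,0]
    - [18,1,0]
    - [18,1,0]
    - [12,0.6,0]
    - [0,0,0]
  rotation:
    - [0,0,0]
    - [0,0,0]
    - [0,0,0]
    - [0,0,0]
    - [0,0,0]
    - [0,0,0]
  hand: [-0.3,-0.3,-0.3,-0.3,-0.3,-0.3]

```text
t: 14.55
tcp_pos: [538.3, 5.5, 25.6]
orientation: [[-0.998, -0.056, 0.003], [-0.056, 0.998, -0.0], [-0.003, -0.0, -1.0]]
ft_force: [-0.1, -0.3, 0.1]
gripper_width: 0.652
gripper_force: 0.0
```

```bash
python3 w.py
python3 - <<'E'
from h import *
cap("wrist","pics/w5.png")
E
```

```text
px 395 257 1 1
centre [0. 0.] r 0.0 board -591.1 24.3
  return _methods._mean(a, axis=axis, dtype=dtype,
  ret = ret.dtype.type(ret / rcount)
```

View pics/w5.png

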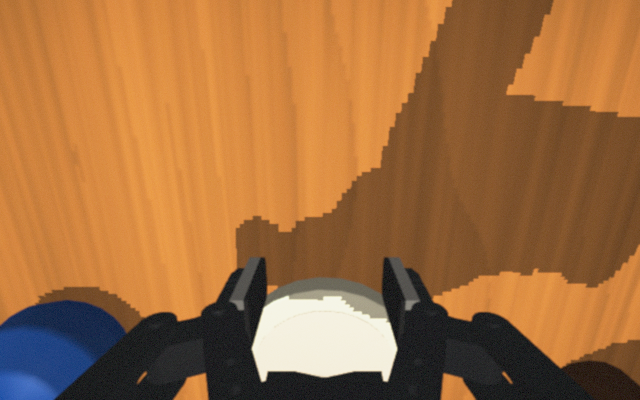

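The camera faces back toward the robot. The coaster sits centred between the two pads at (323,335), so I push on.

Request:
step_arm:
  slide:
    - [10,0.5,0]
    - [10,0.6,0]
    - [10,0.6,0]
    - [10,0.5,0]
    - [8,0.5,0]
    - [8,0.4,0]
    - [8,0.5,0]
    - [0,0,0]
  rotation:
    - [0,0,0]
    - [0,0,0]
    - [0,0,0]
    - [0,0,0]
    - [0,0,0]
    - [0,0,0]
    - [0,0,0]
    - [0,0,0]
  hand: [-0.3,-0.3,-0.3,-0.3,-0.3,-0.3,-0.3,-0.3]

```text
t: 15.65
tcp_pos: [597.9, 9.3, 24.5]
orientation: [[-0.998, -0.057, -0.007], [-0.057, 0.998, 0.0], [0.007, 0.001, -1.0]]
ft_force: [-4.4, -0.2, 1.5]
gripper_width: 0.648
gripper_force: 4.3
```

Request:
step_arm:
  slide:
    - [6,0.3,0]
    - [6,0.3,0]
    - [6,0.3,0]
    - [6,0.4,0]
    - [6,0.3,0]
    - [0,0,0]
  rotation:
    - [0,0,0]
    - [0,0,0]
    - [0,0,0]
    - [0,0,0]
    - [0,0,0]
    - [0,0,0]
  hand: [-0.3,-0.3,-0.3,-0.3,-0.3,-0.3]

```text
t: 16.4
tcp_pos: [631.6, 10.7, 25.2]
orientation: [[-0.998, -0.056, 0.002], [-0.056, 0.998, 0.0], [-0.002, -0.0, -1.0]]
ft_force: [-1.2, -0.5, -2.5]
gripper_width: 0.653
gripper_force: 1.5
```

Request:
step_arm:
  slide:
    - [4,0.2,0]
    - [4,0.2,0]
    - [3,0.2,0]
    - [0,0,0]
  rotation:
    - [0,0,0]
    - [0,0,0]
    - [0,0,0]
    - [0,0,0]
  hand: [-0.3,-0.3,-0.3,-0.3]

```text
t: 16.9
tcp_pos: [642.0, 11.3, 25.3]
orientation: [[-0.998, -0.056, 0.001], [-0.056, 0.998, -0.0], [-0.001, -0.0, -1.0]]
ft_force: [-1.7, 0.2, -1.5]
gripper_width: 0.652
gripper_force: 0.8
```

Request:
step_arm:
  slide:
    - [1.5,0.1,0]
    - [1.5,0.1,0]
    - [0,0,0]
  rotation:
    - [0,0,0]
    - [0,0,0]
    - [0,0,0]
  hand: [-0.3,-0.3,-0.3]

```text
t: 17.27
tcp_pos: [644.5, 11.5, 25.3]
orientation: [[-0.998, -0.056, 0.0], [-0.056, 0.998, -0.0], [-0.0, -0.0, -1.0]]
ft_force: [-1.9, 0.3, -3.1]
gripper_width: 0.653
gripper_force: 1.2
```

Request:
step_arm:
  slide:
    - [1.5,0.1,0]
    - [1,0.1,0]
    - [0,0,0]
  rotation:
    - [0,0,0]
    - [0,0,0]
    - [0,0,0]
  hand: [-0.3,-0.3,-0.3]

```text
t: 17.65
tcp_pos: [646.2, 11.7, 25.1]
orientation: [[-0.998, -0.056, -0.002], [-0.056, 0.998, 0.0], [0.002, 0.0, -1.0]]
ft_force: [-4.2, -0.2, -1.7]
gripper_width: 0.649
gripper_force: 2.2
```

Request:
step_arm:
  slide:
    - [1,0.1,0]
    - [0,0,0]
  rotation:
    - [0,0,0]
    - [0,0,0]
  hand: [-0.3,-0.3]

```text
t: 17.9
tcp_pos: [646.4, 11.8, 24.9]
orientation: [[-0.998, -0.056, -0.004], [-0.056, 0.998, 0.0], [0.004, 0.0, -1.0]]
ft_force: [-6.2, 0.2, 0.1]
gripper_width: 0.649
gripper_force: 3.0
```

Request:
step_arm:
  slide:
    - [1.5,0.1,0]
    - [0,0,0]
  rotation:
    - [0,0,0]
    - [0,0,0]
  hand: [-0.3,-0.3]

```text
t: 18.15
tcp_pos: [646.7, 11.9, 24.8]
orientation: [[-0.998, -0.056, -0.007], [-0.056, 0.998, -0.0], [0.007, 0.0, -1.0]]
ft_force: [-9.4, -0.5, 2.6]
gripper_width: 0.653
gripper_force: 4.1
```

Request:
step_arm:
  slide:
    - [1.5,0.1,0]
    - [0,0,0]
    - [0,0,0]
  rotation:
    - [0,0,0]
    - [0,0,0]
    - [0,0,0]
  hand: [-0.3,-0.3,-0.3]

```text
t: 18.52
tcp_pos: [646.8, 12.0, 24.7]
orientation: [[-0.998, -0.056, -0.01], [-0.056, 0.998, -0.0], [0.01, 0.0, -1.0]]
ft_force: [-11.7, -0.6, 5.0]
gripper_width: 0.648
gripper_force: 5.2
```

Stalled against the posts. Backing off straight and checking.

Request:
step_arm:
  slide:
    - [-4,-0.2,0]
    - [-8,-0.5,0]
    - [-20,-1,0]
    - [-40,-2,0]
    - [-20,-1,40]
    - [-30,0,50]
    - [-30,0,50]
    - [0,0,40]
  rotation:
    - [0,0,0]
    - [0,0,0]
    - [0,0,0]
    - [0,0,0]
    - [0,0,0]
    - [0,0,0]
    - [0,0,0]
    - [0,0,0]
  hand: [-0.3,-0.3,-0.3,-0.3,-0.3,-0.3,-0.3,-0.3]

```text
t: 19.52
tcp_pos: [499.1, 7.3, 208.6]
orientation: [[-0.998, -0.056, 0.006], [-0.056, 0.998, -0.001], [-0.006, -0.001, -1.0]]
ft_force: [1.2, -0.3, -0.1]
gripper_width: 0.652
gripper_force: 0.0
```

Run:
```python
from h import *
t=cap("top")["pixels"];s=cap("scene")["pixels"];w=cap("wrist")["pixels"]
f=lambda a:cv2.resize(a,(400,300),interpolation=cv2.INTER_CUBIC)[:,:,::-1]
cv2.imwrite("pics/f1.png",np.vstack([np.hstack([f(t[110:230,240:400]),f(s[190:310,250:410])]),np.hstack([f(t[200:350,400:600]),f(w)])]))
```

```text
(no output)
```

View pics/f1.png

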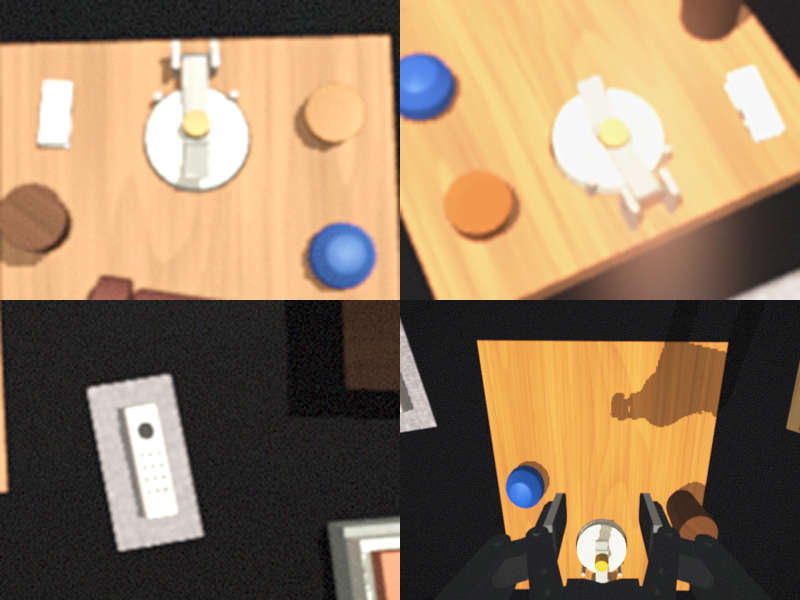

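The coaster sits on the pile with the arm's pad on it and both posts at its rim (top crop (158,96) and (236,95)). The remote is lengthwise on the mat, and the bystanders are unmoved. One numeric check of the coaster.

Run:
```python
from h import *
for n,b in(("top",(293,345,143,192)),("scene",(308,358,222,270))):
    c=cap(n);im=c["pixels"];hsv=cv2.cvtColor(im,cv2.COLOR_RGB2HSV)
    m=((hsv[:,:,1]<60)&(hsv[:,:,2]>170)).astype(np.uint8);k=np.zeros_like(m);x0,x1,y0,y1=b;k[y0:y1,x0:x1]=m[y0:y1,x0:x1]
    k=cv2.morphologyEx(k,cv2.MORPH_OPEN,np.ones((7,7)))
    q=max(cv2.findContours(k,0,1)[0],key=cv2.contourArea);p=ray(c,cv2.convexHull(q)[:,0],37)[:,:2].astype(np.float32)
    print(n,cv2.minEnclosingCircle(p),cv2.minAreaRect(p))
    if n=="top":print(ray(c,[[240+158*.4,110+96*.4],[240+236*.4,110+95*.4]],49).round(1))
```

```text
top ((697.2348022460938, 14.201441764831543), 50.90955352783203) ((698.4797973632812, 13.511016845703125), (96.49649810791016, 95.29061889648438), 1.4406404495239258)
[[730.3  49.6  49. ]
 [733.1 -22.2  49. ]]
scene ((696.9177856445312, 18.041608810424805), 61.760772705078125) ((696.2177734375, 15.675811767578125), (96.49405670166016, 105.11334228515625), 51.92244338989258)
```

The coaster centre measures about (697,14) against the seat at (696,14). Handing in.

```bash
python3 -c "
from station import manip
print(manip.finish_job())"
```

```text
the job is handed in; nothing more can be done
None
```

I handed the job in at about 20 s of robot time: the remote lies flat and lengthwise on the mat, and the coaster was slid in under the arm until it stalled against the posts, measured within about 2 mm of the seat.

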